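# Brace the square jar in its box and unscrew the cap

### The arm

A 6-joint arm with a two-finger parallel gripper is mounted at the origin on a cart in front of the work surface, level with it; the furniture and walls round the work are solid. World frame = base frame: x ahead of the robot, y to its left, z up, the work surface at z = 0. Lengths are in m, angles in rad, forces in N, time in s.
With the tool pointing down it reaches from about 0.35 to 0.975 m from the base axis. Payload 4.9 kg.
Tool frame: the origin (TCP) lies on the centre line of the jaws, within the pads' length; the fingertips stand manip.tip_reach ahead of it and the grasp point (between the pads) is the TCP (manip.tip_reach is the distance from the TCP to the fingertips, in m); z points along the fingers, y is the line along which they close (so a half turn about z gives the same grasp; the last joint's range is limited). The gripper opens to 85 mm and grips with 20 to 120 N. Pads are 22 mm wide; open, the fingers measure 114 mm over their backs; the gripper's body (76 mm by 85 mm) begins 54 mm behind the grasp point. The pads swing forward as they close: fully open they stand 13 mm farther back than shut.
Start: joints at [1.201, 0.053, 1.613, -0, 1.476, -0.119], TCP at [0.155, 0.605, 0.25] pointing down, gripper open.
Joint ranges: [-3.01, 3.01], [-1.01, 2.22], [0.06, 2.58], [-1.02, 4.17], [0.09, 2.62], [-3.14, 3.14]. Speed limits (rad/s): [2.57, 2.57, 3.14, 3.14, 3.14, 3.14].

### API

Orientations are given as a unit quaternion [w, x, y, z].
In Python, from plant import manip gives the robot as it stands. The module is installed in compiled form; this text tells all that it offers.
- The arm moves only by the tool move_arm, never from a script. Its argument "rows" is a list of rows, each a list of 7 numbers: the shift along the tool's x, y, z in cm, then the turn, a rotation vector about the tool's x, y, z in degrees, then the opening, from -1 (shut) to 1 (fully open). In form: [[tx, ty, tz, ax, ay, az, jaw], ...]. A call has 1 to 20 rows; each row shifts and turns the commanded pose from where the row before left it, along the tool's axes as they then stand; what a row does not reach is not made up. A row lasts 1/12 s, in which the tool goes at most 41.7 mm and 7.16 degrees, less where a joint would pass 70% of its speed; a pose out of reach is approached as far as the arm can. A call is refused whole if a number of a shift passes 4.17 or a number of a turn 7.16, either way. A call with a gripper value outside its range is refused whole. The fingers move at their own pace and stop on an object; the grip force is fixed at half the most. Time passes only in rows, so rows that do not move let the fingers close. It gives the time, the measured TCP pose, the force, the opening and the grip force at its end, in the units of the state.
- manip.state(): the state, without advancing time (a new reading comes with each control period).
- manip.grab_frame(name): name is "scene" or "top" or "wrist"; returns a dict with "img" (420x560x3 uint8, blue, green, red), "mtx" (3x3 intrinsics, pixels), "k1" (the pictures are not rectified: a ray, as slopes to the right and down, at radius r is drawn at 1 + k1 r^2 times it, then the intrinsics apply), "R" (3x3) and "t" (3): a world point X has camera coordinates R X + t. Camera axes: x right, y down, z forward; pixel columns grow to the right and rows downward; lengths in m; the calibration is good to about 2 mm. A picture is of the moment at which its call begins. There is no depth.
- manip.job_done(): hands the job in; it is judged then, once.
The state is a dict: "time": time; "joint_pos": joint angles; "joint_vel": joint speeds; "joint_efforts": joint torques, N m; "tool_pos": TCP position; "tool_rot": TCP orientation; "contact_force": force on the tool from outside, world axes, zero at the start; "ft_torque": the same for the moment, N m; "gripper_width": opening from 0.0 (shut) to 1.0 (fully open); "grasp_force": force on a finger pad.
Only numpy, scipy, OpenCV 4.12 (cv2) and the standard library are available. Lean on these libraries where they do the work, as an engineer would, in place of code of your own. Each camera call takes 0.05 s, during which the arm holds its last target. There are 200 camera calls.

### The job

Pack the small round pot and then the square jar upright into the two-bay wooden box, the pot in the smaller bay and the jar in the bigger one, each standing on the box's floor. With the box now bracing the jar, unscrew the jar's tight cap anticlockwise, stop turning when the thread lets go, lift the cap straight up just clear of the jar's mouth and finish while still holding it there level above the jar, not putting it down. Leave the timer, the spice jar and the teaspoon where they are.

Things in the scene. Friction and masses are not known exactly. Their poses are not given: they have to be found in the camera images.
- box: open wooden box fixed to the worktop, outside 77 (x) x 136 (y) x 50 mm high, walls and floor 6 mm; a 6 mm divider as high as the walls parts it into a bigger bay (65 x 65 mm inside, at its -y end) and a smaller bay (65 mm along x, 53 along y, at its +y end). Origin: centre of its underside; its yaw varies
- jar_bay (a point): centre of the bigger bay's inner floor, 6 mm above the worktop; axes as the box
- pot_bay (a point): centre of the smaller bay's inner floor, 6 mm above the worktop; axes as the box
- jar: loose white ceramic jar, about 0.4 kg: square body 61 x 61 mm, 84 mm tall, sloping shoulder to 91 mm, round neck. 122 mm tall with the cap on; can be carried by the cap. Origin: centre of its underside, x and y square to its flat faces. Goes into the bay with its faces parallel to the walls (2 mm clearance a side); turns 5 to 10 degrees there before the walls brace it
- cap: loose round dark steel screw cap on the jar, 61 mm in diameter, 22 mm tall, 60 g, origin at the centre of its lower rim, 100 mm above the jar's underside when tight; its x axis, shown by a small pale mark on the top, is then along the jar's x. Fingers around it should not reach more than 10 mm below its rim (jar's shoulder)
- small_pot: loose small round pot with a screw lid that stays shut, 0.12 kg, 83 mm tall; body 44 mm in diameter, lid 48 mm in diameter from 60 mm height to the top; origin at the centre of its underside
- timer: kitchen timer, bystander, 66 mm wide and 57 mm tall; origin at the centre of its underside
- dark_spice_jar: round glass spice jar with a dark lid, bystander, 44 mm in diameter and 105 mm tall; origin at the centre of its underside
- teaspoon: teaspoon lying on the worktop, bystander, 137 mm long; origin at the centre of its underside
- jar_mouth (a point): centre of the jar's mouth, in the plane of its rim, 115 mm above the jar's underside. The neck has an outside thread; in the mouth is a sprung rubber seal, 117 mm above the jar's underside when the cap is tight, rising to 122 mm; it pushes the cap up with up to 19 N, so the cap may be turned at constant height
- cap_top (a point): centre of the cap's top, 22 mm above its lower rim. Turned anticlockwise seen from above, the cap rises about 4 mm, comes free of the thread after about 60 degrees relative to the jar and meets a stop at about 90: aim for 70 to 80 relative to the jar. It takes 0.3 to 0.8 N m, so the jar must be braced
Mind the look-alikes: they are no part of the job. Leave any pink look-alike of the small_pot alone. Of the things shaped like the cap, the steel one is meant.

How it is judged:
On the way, in this order (a step that is already met when the one before it is completed fails the run):
1. the small pot stands upright in the smaller bay, on the box's floor (angle between small_pot's own z axis and vertical below 0.12 rad and z of small_pot in the frame of pot_bay between -0.004 and 0.006 m and x of small_pot in the frame of pot_bay between -0.014 and 0.014 m and y of small_pot in the frame of pot_bay between -0.009 and 0.009 m), for 0.2 s.
2. the jar, cap still tight, stands upright in the bigger bay on the box's floor (all of step 1 and angle between jar's own z axis and vertical below 0.12 rad and z of jar in the frame of jar_bay between -0.004 and 0.006 m and x of jar in the frame of jar_bay between -0.006 and 0.006 m and y of jar in the frame of jar_bay between -0.006 and 0.006 m and angle between the x axis of cap and the x axis of jar, either way round below 0.35 rad and z of cap in the frame of jar below 0.109 m), for 0.2 s.
3. with the jar in its bay, the cap has been turned free of the thread before it is lifted (angle between jar's own z axis and vertical below 0.12 rad and z of jar in the frame of jar_bay between -0.004 and 0.006 m and x of jar in the frame of jar_bay between -0.006 and 0.006 m and y of jar in the frame of jar_bay between -0.006 and 0.006 m and angle between the x axis of cap and the x axis of jar, either way round above 1 rad and z of cap in the frame of jar below 0.109 m), for 0.1 s.
At the end, for the whole second after the job is handed in: The gripper still holds the cap, level within 11 degrees and still, touching neither jar nor box, its lower rim 5 to 60 mm above the jar's mouth and within 20 mm of the jar's axis; jar and pot stand upright on the floor of their bays (all of step 1 and angle between jar's own z axis and vertical below 0.12 rad and z of jar in the frame of jar_bay between -0.004 and 0.006 m and x of jar in the frame of jar_bay between -0.006 and 0.006 m and y of jar in the frame of jar_bay between -0.006 and 0.006 m and z of cap in the frame of jar between 0.12 and 0.175 m and horizontal distance between cap and jar below 0.02 m and angle between cap's own z axis and vertical below 0.2 rad and contact force between the fingers and cap above 1 N and contact force between cap and jar below 0.2 N and contact force between cap and box below 0.2 N and linear speed of each of cap, jar below 0.03 m/s); the arm keeps its last pose, push and grip.
It fails at once if the timer, the spice jar or the teaspoon is displaced by more than 25 mm (distance of any of timer, dark_spice_jar, teaspoon from where it was at the start of the episode above 0.025 m).
It fails at once if the jar or the pot is tipped over (angle between any of jar, small_pot's own z axis and vertical above 0.8 rad).
It also fails if it takes over 64 s, if anything falls off the work surface, if the arm or the gripper's body presses on something with over 40 N, if the wrist force passes 120 N, or if a joint passes its speed limit or range.

## Working session

There is one attempt and no reset: what is moved stays moved. The work goes in short steps, Python scripts to look and compute and a tool call to move; the robot and the scene stay as the last step left them, time stands still between calls to the robot, and variables do not carry over. Pictures are saved under pics/ and viewed, at most 10 in all, crops included, and the job is handed in when it is done.

Besides the shell and the picture viewer there is one more tool, called after ">>>" by a JSON object that holds its "name" and its "arguments". move_arm: Moves the arm, as the interface text tells. Its arguments: {"type":"object","properties":{"rows":{"type":"array","items":{"type":"array","items":{"type":"number"}}}},"required":["rows"]}

```bash
mkdir -p pics; ls; python3 - <<'E'
from plant import manip
import cv2,numpy as np,pickle
d={}
for n in ["scene","top","wrist"]:
    f=manip.grab_frame(n); d[n]=f; cv2.imwrite(f"pics/a_{n}.png",f["img"])
    print(n,f["mtx"].round(1).tolist(),f["k1"],f["R"].round(3).tolist(),f["t"].round(3).tolist())
pickle.dump(d,open("a.pkl","wb"))
s=manip.state();print(s,manip.tip_reach)
E
```

```text
pics
scene [[382.9, 0.0, 285.4], [0.0, 382.9, 208.5], [0.0, 0.0, 1.0]] 0.03389023502893487 [[0.682, -0.731, -0.011], [-0.55, -0.503, -0.667], [0.482, 0.461, -0.745]] [-0.336, 0.406, 0.627]
top [[464.1, 0.0, 280.0], [0.0, 464.1, 203.8], [0.0, 0.0, 1.0]] -0.09071726741764434 [[-0.008, -1.0, 0.011], [-0.982, 0.006, -0.191], [0.191, -0.013, -0.981]] [0.056, 0.583, 1.053]
wrist [[338.2, 0.0, 281.0], [0.0, 338.2, 209.3], [0.0, 0.0, 1.0]] -0.047250602980958345 [[0.248, 0.969, -0.002], [0.923, -0.236, 0.305], [0.295, -0.077, -0.952]] [-0.624, -0.04, 0.38]
{'time': 0.15, 'joint_pos': array([ 1.20099209e+00,  5.32509583e-02,  1.61398167e+00, -1.80108394e-05,
        1.47602623e+00, -1.19014136e-01]), 'joint_vel': array([-0.00071713, -0.00126102, -0.00512963, -0.00252093,  0.0027073 ,
        0.00084949]), 'joint_efforts': array([ 2.08322776e-04, -3.94244385e+01, -3.70722342e+01, -8.24510857e-05,
        4.74399872e-03, -2.42573748e-06]), 'tool_pos': array([0.15494965, 0.60500878, 0.24931522]), 'tool_rot': array([-1.92898438e-04,  1.25065797e-01,  9.92148100e-01, -8.10510610e-04]), 'contact_force': array([ 0.12012993, -0.29286958, -0.53249231]), 'ft_torque': array([-0.04647978, -0.02682771,  0.01364856]), 'grasp_force': 0.0, 'gripper_width': 0.9985411277584142} 0.019
```

View pics/a_scene.png

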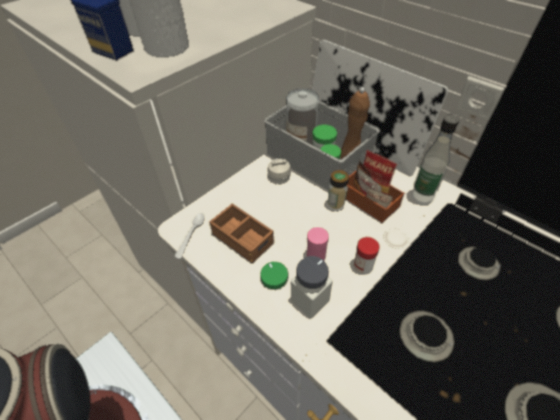

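View pics/a_top.png

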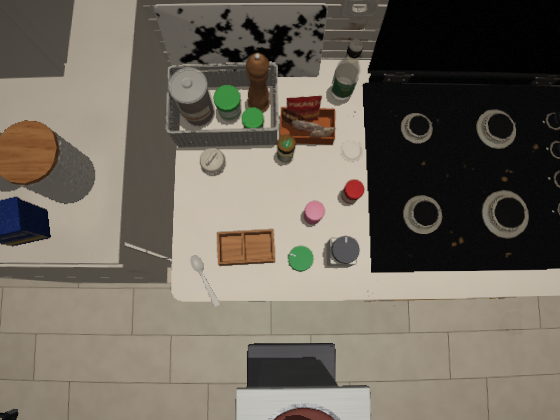

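The scene view shows the box at (242,232), the jar with its steel cap at (312,285), the red-lidded pot at (367,254) with its pink look-alike at (317,243), and a green look-alike cap at (274,274). In the top view the box is at (246,247), the jar at (344,250), the red pot at (353,190), the spice jar at (286,148), the timer at (212,160) and the teaspoon at (205,280).

```bash
cat > h.py <<'E'
import numpy as np,cv2
from scipy.optimize import least_squares
def proj(f,X):
    X=np.atleast_2d(X); c=X@f["R"].T+f["t"]; s=c[:,:2]/c[:,2:]
    s=s*(1+f["k1"]*(s**2).sum(1,keepdims=True))
    return s@f["mtx"][:2,:2].T+f["mtx"][:2,2]
def tri(obs):  # [(frame,(u,v)),...]
    g=lambda X:np.concatenate([proj(f,X)[0]-p for f,p in obs])
    r=least_squares(g,[0.5,0,0.05]);return r.x,np.abs(r.fun).max()
def onplane(f,p,z):
    r=least_squares(lambda q:proj(f,[q[0],q[1],z])[0]-p,[0.5,0]);return r.x
E
python3 - <<'E'
import pickle,cv2,numpy as np
d=pickle.load(open("a.pkl","rb"))
t=d["top"]["img"][170:280,210:370]; s=d["scene"]["img"][195:320,200:390]
a=cv2.resize(t,None,fx=5,fy=5,interpolation=cv2.INTER_CUBIC)
b=cv2.resize(s,None,fx=4.2,fy=4.2,interpolation=cv2.INTER_CUBIC)
cv2.imwrite("pics/c_top.png",a);cv2.imwrite("pics/c_scene.png",b);print(a.shape,b.shape)
E
```

```text
(550, 800, 3) (525, 798, 3)
```

View pics/c_top.png

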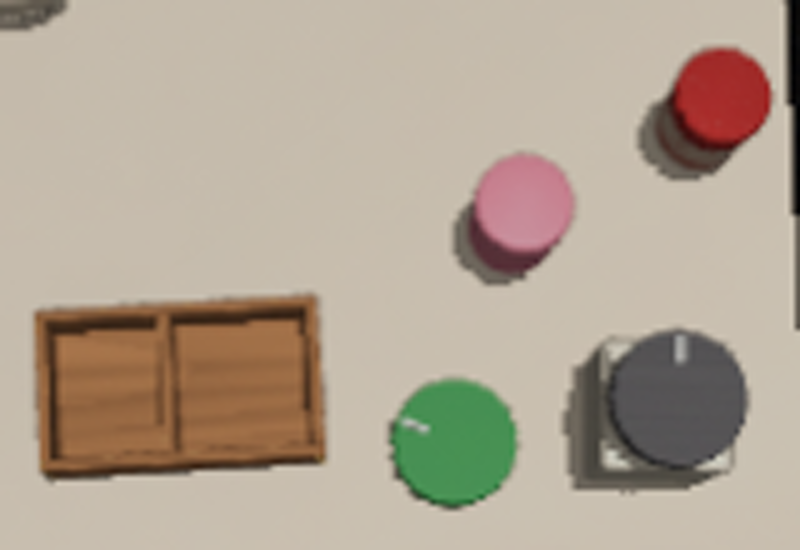

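View pics/c_scene.png

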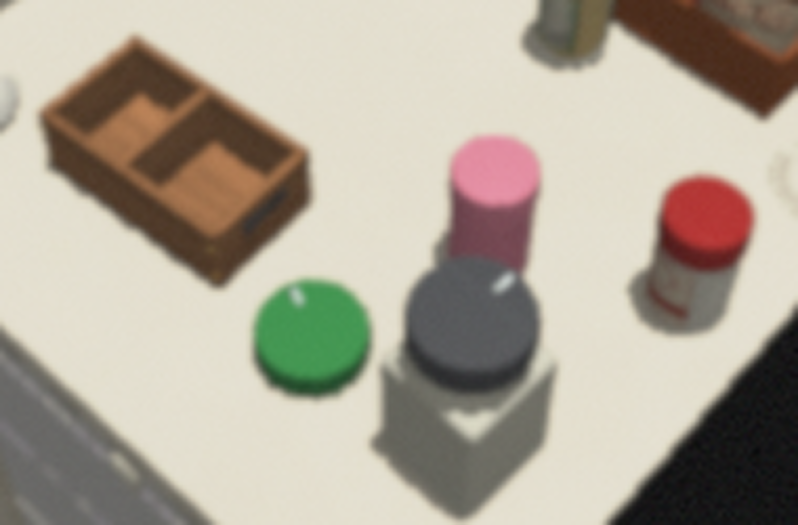

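The top crop shows the red lid centred at (722,97), the cap at (679,398) with its mark towards +x, and the box corners (37,312), (317,296), (325,462), (44,475). The scene crop shows the lid at (707,212), the cap top at (473,315), and the jar's shoulder corners at (383,368), (470,437), (553,362).

```bash
python3 - <<'E'
import pickle,numpy as np
from h import *
d=pickle.load(open("a.pkl","rb")); T,S=d["top"],d["scene"]
t=lambda u,v:np.array([(u+.5)/5-.5+210,(v+.5)/5-.5+170])
s=lambda u,v:np.array([(u+.5)/4.2-.5+200,(v+.5)/4.2-.5+195])
for n,a,b in [("lid",(722,97),(707,212)),("cap",(679,398),(473,315)),("bTL",(37,312),(136,37)),("bTR",(317,296),(308,155)),("bBR",(325,462),(218,238)),("bBL",(44,475),(42,115)),
  ("jarBL",(603,468),(383,368)),("jarBR",(733,468),(470,437)),("capmark",(681,338),(508,276)),("green",(455,440),(315,325)),("pink",(524,203),(496,170))]:
    X,r=tri([(T,t(*a)),(S,s(*b))]); print(n,(X*1000).round(1),round(r,2))
P=[onplane(S,s(*p),.084) for p in [(383,368),(470,437),(553,362)]]
print(P,[np.degrees(np.arctan2(*(P[i+1]-P[i])[::-1])) for i in (0,1)],np.linalg.norm(P[0]-P[1]),np.linalg.norm(P[1]-P[2]),(P[0]+P[2])/2)
# model-check: box 4 corners fit in both views
C=np.array([[38.5,68,50],[38.5,-68,50],[-38.5,-68,50],[-38.5,68,50]])/1e3
tp=[t(37,312),t(317,296),t(325,462),t(44,475)]; sp=[s(136,37),s(308,155),s(218,238),s(42,115)]
def g(q,z=0.):
    R=np.array([[np.cos(q[2]),-np.sin(q[2]),0],[np.sin(q[2]),np.cos(q[2]),0],[0,0,1]])
    X=C@R.T+[q[0],q[1],q[3]]
    return np.concatenate([(proj(T,X)-tp).ravel(),(proj(S,X)-sp).ravel()])
r=least_squares(g,[.4,.1,0,0]);print("box",r.x.round(4),np.degrees(r.x[2]),np.abs(r.fun).max(), r.fun.round(1))
c,sn=np.cos(r.x[2]),np.sin(r.x[2])
# bays: inside jar bay y -62..+3 -> centre -29.5 ; pot bay 9..62 -> 35.5
for n,y in (("jar_bay",-.0295),("pot_bay",.0355)): print(n,r.x[0]-sn*y,r.x[1]+c*y)
for z in (.083,): print("lid at known z", onplane(T,t(722,97),z),onplane(S,s(707,212),z))
print("cap known z",onplane(T,t(679,398),.122),onplane(S,s(473,315),.122))
E
```

```text
lid [ 614.  -123.7   80.1] 0.31
cap [468.3 -92.2 119.4] 0.27
bTL [517.9 202.   47.6] 0.1
bTR [524.8  68.8  44.8] 0.08
bBR [448.5  63.6  50. ] 1.31
bBL [441.9 196.8  47.9] 0.7
jarBL [440.6 -62.8  74.9] 0.27
jarBR [ 437.7 -120.    85. ] 0.44
capmark [493.6 -92.5 123.5] 0.21
green [458.6   1.9  21.9] 0.44
pink [563.9 -28.7  79.1] 0.25
[array([ 0.43704975, -0.06683472]), array([ 0.43743808, -0.11919665]), array([ 0.4927435 , -0.12249694])] [np.float64(-89.57508878950475), np.float64(-3.4150187554913716)] 0.05236336770944707 0.055403807175427276 [ 0.46489663 -0.09466583]
box [ 0.4835  0.1331  0.0506 -0.0033] 2.9007964615829813 1.3525039944015305 [-0.3 -0.3  0.6 -0.3  0.9 -1.2 -0.6 -0.5 -0.2 -0.1  0.7 -0.3 -1.1  1.3
 -1.4  0.1]
jar_bay 0.48499773872840124 0.10368307287842353
pot_bay 0.48170829522386216 0.16859978537551817
lid at known z [ 0.61274077 -0.12259772] [ 0.61259055 -0.12498849]
cap known z [ 0.46750923 -0.09133743] [ 0.46740829 -0.09349678]
```

```bash
cat >> h.py <<'E'
from scipy.spatial.transform import Rotation as Rot
def delta(s,target,yaw_deg=None):
    "shift in cm in tool axes to world target; turn about tool z (deg) to get tool-y yaw"
    q=s["tool_rot"];R=Rot.from_quat([q[1],q[2],q[3],q[0]]).as_matrix()
    yaw=np.degrees(np.arctan2(R[1,1],R[0,1]))
    print("t",round(s["time"],2),"pos",(s["tool_pos"]*1000).round(1),"yaw",round(yaw,2),"tilt",np.degrees(np.arccos(-R[2,2])).round(2),
      "F",s["contact_force"].round(1),"w",round(s["gripper_width"],3),"g",round(s["grasp_force"],1),"j",s["joint_pos"].round(2))
    if yaw_deg is not None: print("az",round(-(yaw_deg-yaw),2))
    a=np.radians(yaw if yaw_deg is None else yaw_deg); c,n=np.cos(a),np.sin(a)
    Rn=np.array([[-n,c,0],[c,n,0],[0,0,-1]])
    d=Rn.T@(np.array(target)-s["tool_pos"])*100
    print("delta cm at that yaw (upright)",d.round(2))
    return d
E
```

>>> {"name": "move_arm", "arguments": {"rows": [[0, 0, 0, 0, 0, -5.77, 1], [0, 0, 0, 0, 0, -5.77, 1], [0, 0, 0, 0, 0, -5.77, 1], [-0.7, -1.25, 0, 0, 0, 0, 1], [-1.4, -2.5, 0, 0, 0, 0, 1], [-1.4, -2.5, 0, 0, 0, 0, 1], [-1.4, -2.5, 0, 0, 0, 0, 1], [-1.4, -2.5, 0, 0, 0, 0, 1], [-1.4, -2.5, 0, 0, 0, 0, 1], [-1.4, -2.5, 0, 0, 0, 0, 1], [-1.4, -2.5, 0, 0, 0, 0, 1], [-1.4, -2.5, 0, 0, 0, 0, 1], [-1.4, -2.5, 0, 0, 0, 0, 1], [-1.4, -2.5, 0, 0, 0, 0, 1], [-1.4, -2.5, 0, 0, 0, 0, 1], [-1.4, -2.5, 0, 0, 0, 0, 1], [-1.4, -2.5, 0, 0, 0, 0, 1], [-1.4, -2.5, 0, 0, 0, 0, 1], [0, 0, 0, 0, 0, 0, 1]]}}

```text
time: 1.73
tool_pos: [0.378, 0.25, 0.25]
tool_rot: [0.0, -0.022, 1.0, -0.001]
contact_force: [0.1, -0.0, 0.4]
gripper_width: 1.0
grasp_force: 0.0
```

```bash
python3 - <<'E'
from plant import manip
from h import *
import pickle
s=manip.state();delta(s,[.485,.135,.26])
f=manip.grab_frame("wrist");pickle.dump((f,s),open("w1.pkl","wb"));cv2.imwrite("pics/w1.png",f["img"])
print(-f["R"].T@f["t"])
delta(s,[.613,-.1238,.2])
E
```

```text
t 1.73 pos [378. 250. 250.] yaw 92.49 tilt 0.13 F [ 0.1 -0.   0.4] w 1.0 g 0.0 j [ 0.42 -0.38  2.   -0.    1.52 -1.19]
delta cm at that yaw (upright) [-10.19 -11.95  -1.  ]
[0.29970752 0.24738064 0.3739777 ]
t 1.73 pos [378. 250. 250.] yaw 92.49 tilt 0.13 F [ 0.1 -0.   0.4] w 1.0 g 0.0 j [ 0.42 -0.38  2.   -0.    1.52 -1.19]
delta cm at that yaw (upright) [-21.85 -38.37   5.  ]
```

View pics/w1.png

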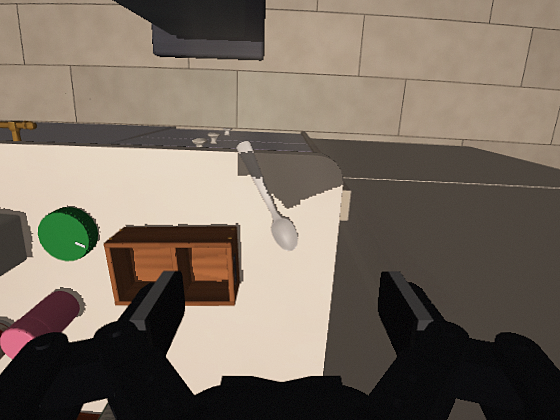

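The wrist view shows the box with its top corners near (107,241) and (238,225), partly behind the left finger. I'll centre the arm over it for a clean measurement.

>>> {"name": "move_arm", "arguments": {"rows": [[-1, -1.2, 0, 0, 0, 0, 1], [-2, -2.4, 0, 0, 0, 0, 1], [-2, -2.4, 0, 0, 0, 0, 1], [-2, -2.4, 0, 0, 0, 0, 1], [-2, -2.4, 0, 0, 0, 0, 1], [-1, -1.1, 0, 0, 0, 0, 1], [0, 0, 0, 0, 0, 0, 1], [0, 0, 0, 0, 0, 0, 1], [0, 0, 0, 0, 0, 0, 1]]}}

```text
time: 2.53
tool_pos: [0.4816, 0.1411, 0.25]
tool_rot: [-0.0, -0.026, 1.0, 0.0]
contact_force: [-0.7, -0.3, 0.6]
gripper_width: 1.0
grasp_force: 0.0
```

```bash
python3 - <<'E'
from plant import manip
from h import *
import pickle
s=manip.state();delta(s,[.613,-.1238,.2],92.9)
f=manip.grab_frame("wrist");pickle.dump((f,s),open("w2.pkl","wb"))
C=np.array([[38.5,68,50],[38.5,-68,50],[-38.5,-68,50],[-38.5,68,50]])/1e3
q=[.4835,.1331,.0506];R=Rot.from_euler('z',q[2]).as_matrix()
p=proj(f,C@R.T+[q[0],q[1],0]);print(p.round(1).tolist())
o=np.array([150,90]);cv2.imwrite("pics/w2.png",cv2.resize(f["img"][90:90+200,150:150+266],None,fx=3,fy=3,interpolation=cv2.INTER_CUBIC))
E
```

```text
t 2.53 pos [481.6 141.1 250. ] yaw 92.98 tilt 0.06 F [-0.7 -0.3  0.6] w 1.0 g 0.0 j [ 0.14 -0.25  1.89  0.    1.5  -1.49]
az 0.08
delta cm at that yaw (upright) [-11.79 -27.12   5.  ]
[[339.0, 223.1], [205.9, 222.9], [200.7, 146.9], [343.3, 147.1]]
```

View pics/w2.png

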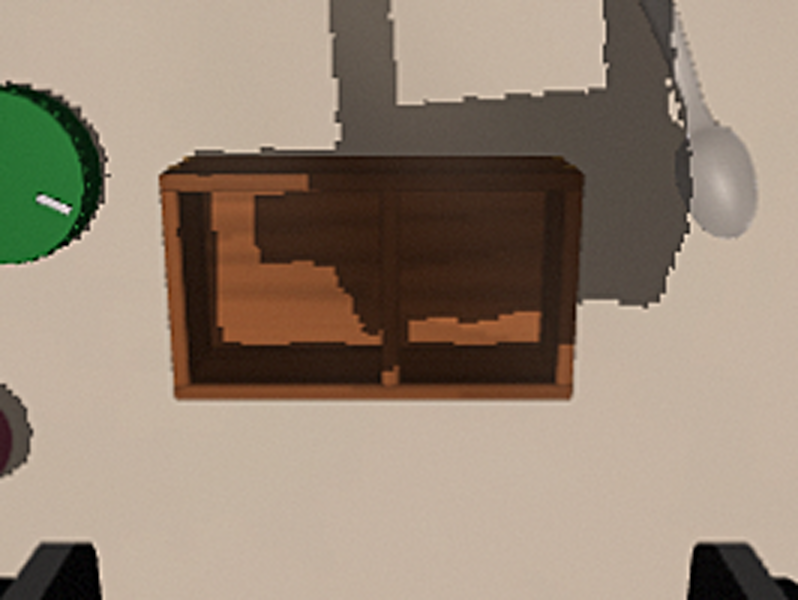

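The wrist crop shows the box rim corners at (161,175), (582,174), (573,399), (177,399), about 1–2 mm from the first estimate in y, with yaw 3°. Averaged, pot_bay is (0.482,0.1695) and jar_bay is (0.485,0.1045). Next is the pot.

>>> {"name": "move_arm", "arguments": {"rows": [[-0.5, -1.1, 0, 0, 0, 0, 1], [-1, -2.3, 0, 0, 0, 0, 1], [-1, -2.3, 0, 0, 0, 0, 1], [-1, -2.3, 0, 0, 0, 0, 1], [-1, -2.3, 0, 0, 0, 0, 1], [-1, -2.3, 0, 0, 0, 0, 1], [-1, -2.3, 0, 0, 0, 0, 1], [-1, -2.3, 0, 0, 0, 0, 1], [-1, -2.3, 0, 0, 0, 0, 1], [-1, -2.3, 0.5, 0, 0, 0, 1], [-1, -2.3, 1, 0, 0, 0, 1], [-0.7, -1.8, 1, 0, 0, 0, 1], [-0.6, -1.2, 1, 0, 0, 0, 1], [0, 0, 1, 0, 0, 0, 1], [0, 0, 0.5, 0, 0, 0, 1], [0, 0, 0, 0, 0, 0, 1], [0, 0, 0, 0, 0, 0, 1]]}}

```text
time: 4.0
tool_pos: [0.6137, -0.1234, 0.2001]
tool_rot: [-0.0, -0.026, 1.0, 0.0]
contact_force: [0.3, 0.3, -0.6]
gripper_width: 0.998
grasp_force: 0.0
```

```bash
python3 - <<'E'
from plant import manip
from h import *
import pickle
s=manip.state();delta(s,[.613,-.1238,.072],92.95)
f=manip.grab_frame("wrist");pickle.dump((f,s),open("w3.pkl","wb"))
hsv=cv2.cvtColor(f["img"],cv2.COLOR_BGR2HSV); m=(((hsv[...,0]<4)|(hsv[...,0]>176))&(hsv[...,1]>170)&(hsv[...,2]>120)).astype(np.uint8)
n,l,st,c=cv2.connectedComponentsWithStats(m);print([(st[i].tolist(),c[i].round(1)) for i in range(1,n) if st[i][4]>150])
a=np.linspace(0,2*np.pi,40);P=np.c_[.613+.024*np.cos(a),-.1238+.024*np.sin(a),0*a+.083];p=proj(f,P);print(p.min(0),p.max(0),p.mean(0))
E
```

```text
t 4.0 pos [ 613.7 -123.4  200.1] yaw 93.01 tilt 0.04 F [ 0.3  0.3 -0.6] w 0.998 g 0.0 j [-0.32  0.09  1.66  0.    1.39 -1.94]
az 0.06
delta cm at that yaw (upright) [ 0.07 -0.03 12.81]
[([254, 223, 26, 17, 167], array([264.9, 230.2]))]
[247.82205728 178.39524994] [311.82223258 239.3912795 ] [279.7629323  210.09821195]
```

```bash
python3 - <<'E'
import pickle
from h import *
f,s=pickle.load(open("w3.pkl","rb"))
hsv=cv2.cvtColor(f["img"],cv2.COLOR_BGR2HSV)
print(hsv[210,240:330:10].tolist())
m=(((hsv[...,0]<7)|(hsv[...,0]>170))&(hsv[...,1]>130)&(hsv[...,2]>50)).astype(np.uint8)
n,l,st,c=cv2.connectedComponentsWithStats(m);print([(st[i].tolist(),c[i].round(1)) for i in range(1,n) if st[i][4]>150])
E
```

```text
[[19, 17, 249], [0, 255, 68], [1, 193, 98], [0, 190, 98], [1, 207, 95], [0, 200, 97], [0, 191, 99], [2, 152, 89], [30, 7, 255]]
[([362, 116, 57, 66, 604], array([383.5, 152.6])), ([250, 176, 61, 64, 3056], array([280. , 207.5]))]
```

>>> {"name": "move_arm", "arguments": {"rows": [[0, 0, 1, 0, 0, 0, 1], [0, 0, 2, 0, 0, 0, 1], [0, 0, 2, 0, 0, 0, 1], [0, 0, 2, 0, 0, 0, 1], [0, 0, 2, 0, 0, 0, 1], [0, 0, 2, 0, 0, 0, 1], [0, 0, 1.2, 0, 0, 0, 1], [0, 0, 0.6, 0, 0, 0, 1], [0, 0, 0, 0, 0, 0, 0.5], [0, 0, 0, 0, 0, 0, -1], [0, 0, 0, 0, 0, 0, -1], [0, 0, 0, 0, 0, 0, -1], [0, 0, 0, 0, 0, 0, -1], [0, 0, 0, 0, 0, 0, -1], [0, 0, 0, 0, 0, 0, -1], [0, 0, 0, 0, 0, 0, -1]]}}

```text
time: 5.38
tool_pos: [0.6156, -0.1249, 0.0745]
tool_rot: [0.002, -0.026, 1.0, -0.001]
contact_force: [-0.5, 1.4, 5.7]
gripper_width: 0.536
grasp_force: 62.0
```

```bash
python3 - <<'E'
from plant import manip
from h import *
s=manip.state();delta(s,[.482,.1695,.18],92.95)
E
```

```text
t 5.38 pos [ 615.6 -124.9   74.5] yaw 92.94 tilt 0.22 F [-0.5  1.4  5.7] w 0.536 g 62.0 j [-0.32  0.22  1.74  0.    1.18 -1.94]
az -0.01
delta cm at that yaw (upright) [ 11.83  30.09 -10.55]
```

>>> {"name": "move_arm", "arguments": {"rows": [[0, 0, -0.5, 0, 0, 0, -1], [0, 0, -1.5, 0, 0, 0, -1], [0, 0, -2, 0, 0, 0, -1], [0, 0, -2, 0, 0, 0, -1], [0, 0, -2, 0, 0, 0, -1], [0, 0, -2, 0, 0, 0, -1], [0, 0, -1.5, 0, 0, 0, -1], [0, 0, -1, 0, 0, 0, -1], [0.3, 0.9, 0, 0, 0, 0, -1], [0.6, 1.5, 0, 0, 0, 0, -1], [0.9, 2.4, 0, 0, 0, 0, -1], [1, 2.5, 0, 0, 0, 0, -1], [1, 2.5, 0, 0, 0, 0, -1], [1, 2.5, 0, 0, 0, 0, -1], [1, 2.5, 0, 0, 0, 0, -1], [1, 2.5, 0, 0, 0, 0, -1], [1, 2.5, 0, 0, 0, 0, -1], [1, 2.5, 0, 0, 0, 0, -1], [1, 2.5, 0, 0, 0, 0, -1]]}}

```text
time: 6.97
tool_pos: [0.5007, 0.1201, 0.1949]
tool_rot: [-0.002, -0.026, 1.0, 0.0]
contact_force: [-0.4, 0.2, -1.1]
gripper_width: 0.53
grasp_force: 61.4
```

>>> {"name": "move_arm", "arguments": {"rows": [[1, 2.5, 0, 0, 0, 0, -1], [0.7, 1.8, 0, 0, 0, 0, -1], [0.4, 0.9, 0, 0, 0, 0, -1], [0.1, 0.3, 0, 0, 0, 0, -1], [0, 0, 0, 0, 0, 0, -1], [0, 0, 0, 0, 0, 0, -1], [0, 0, 0, 0, 0, 0, -1]]}}

```text
time: 7.55
tool_pos: [0.479, 0.1712, 0.197]
tool_rot: [-0.0, -0.025, 1.0, -0.0]
contact_force: [0.3, 0.8, -1.1]
gripper_width: 0.531
grasp_force: 61.5
```

```bash
python3 - <<'E'
from plant import manip
from h import *
import pickle
s=manip.state();delta(s,[.482,.1695,.082],92.95)
d={n:manip.grab_frame(n) for n in("scene","top")};pickle.dump((d,s),open("b.pkl","wb"))
a=d["scene"];b=d["top"]
c=proj(a,[.485,.135,.1])[0].astype(int);e=proj(b,[.485,.135,.1])[0].astype(int);print(c,e)
A=a["img"][c[1]-65:c[1]+60,c[0]-50:c[0]+50];B=b["img"][e[1]-62:e[1]+63,e[0]-50:e[0]+50]
cv2.imwrite("pics/b.png",np.hstack([cv2.resize(x,None,fx=4,fy=4,interpolation=cv2.INTER_CUBIC) for x in (A,B)]))
E
```

```text
t 7.55 pos [479.  171.2 197. ] yaw 92.88 tilt 0.03 F [ 0.3  0.8 -1.1] w 0.531 g 61.5 j [ 0.2  -0.19  1.93 -0.    1.4  -1.42]
az -0.07
delta cm at that yaw (upright) [-0.29 -0.19 11.5 ]
[238 210] [243 243]
```

View pics/b.png

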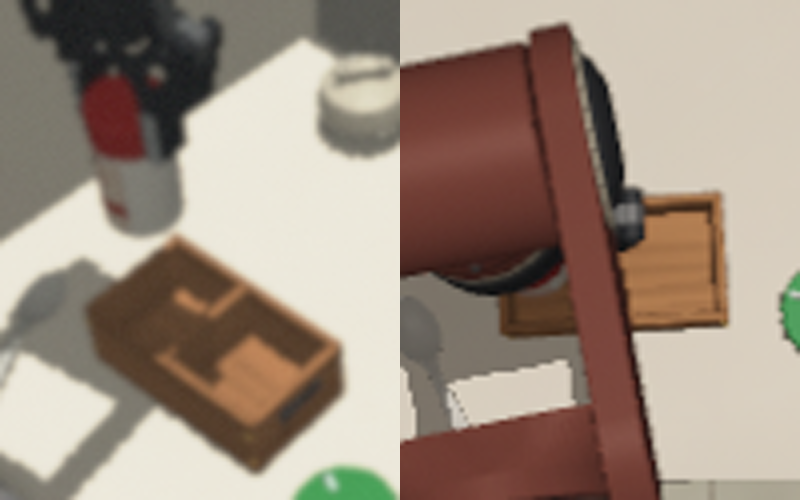

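The pot hangs upright from the gripper over the small bay. Lowering it now with the small correction.

>>> {"name": "move_arm", "arguments": {"rows": [[-0.29, -0.19, 0, 0, 0, -0.07, -1], [0, 0, 1, 0, 0, 0, -1], [0, 0, 1.5, 0, 0, 0, -1], [0, 0, 1.5, 0, 0, 0, -1], [0, 0, 1.5, 0, 0, 0, -1], [0, 0, 1, 0, 0, 0, -1], [0, 0, 1, 0, 0, 0, -1], [0, 0, 1, 0, 0, 0, -1], [0, 0, 1, 0, 0, 0, -1], [0, 0, 0.5, 0, 0, 0, -1], [0, 0, 0.5, 0, 0, 0, -1], [0, 0, 0.5, 0, 0, 0, -1], [0, 0, 0.3, 0, 0, 0, -1], [0, 0, 0.2, 0, 0, 0, -1], [0, 0, 0, 0, 0, 0, -1], [0, 0, 0, 0, 0, 0, -1]]}}

```text
time: 8.98
tool_pos: [0.4819, 0.1703, 0.0825]
tool_rot: [0.0, -0.026, 1.0, 0.0]
contact_force: [-0.1, -0.9, -1.3]
gripper_width: 0.527
grasp_force: 61.5
```

```bash
python3 - <<'E'
from plant import manip
from h import *
s=manip.state();delta(s,[.482,.1695,.080],92.95)
E
```

```text
t 8.98 pos [481.9 170.3  82.5] yaw 93.01 tilt 0.02 F [-0.1 -0.9 -1.3] w 0.527 g 61.5 j [ 0.19 -0.05  2.01 -0.    1.18 -1.43]
az 0.06
delta cm at that yaw (upright) [-0.   -0.08  0.25]
```

>>> {"name": "move_arm", "arguments": {"rows": [[0, 0, 0.1, 0, 0, 0, -1], [0, 0, 0.1, 0, 0, 0, -1], [0, 0, 0.05, 0, 0, 0, -1], [0, 0, 0, 0, 0, 0, -0.5], [0, 0, 0, 0, 0, 0, 0.3], [0, 0, 0, 0, 0, 0, 0.6], [0, 0, 0, 0, 0, 0, 1], [0, 0, 0, 0, 0, 0, 1], [0, 0, 0, 0, 0, 0, 1], [0, 0, -0.5, 0, 0, 0, 1], [0, 0, -1, 0, 0, 0, 1], [0, 0, -2, 0, 0, 0, 1], [0, 0, -2.5, 0, 0, 0, 1], [0, 0, -2.5, 0, 0, 0, 1], [0, 0, -2.5, 0, 0, 0, 1], [0, 0, -1.5, 0, 0, 0, 1], [0, 0, -0.5, 0, 0, 0, 1], [0, 0, 0, 0, 0, 0, 1]]}}

```text
time: 10.48
tool_pos: [0.4829, 0.1704, 0.2125]
tool_rot: [0.002, -0.026, 1.0, 0.0]
contact_force: [0.7, -0.3, -0.4]
gripper_width: 0.996
grasp_force: 0.0
```

```bash
python3 - <<'E'
from plant import manip
from h import *
import pickle
s=manip.state();delta(s,[.4675,-.0925,.22],45)
delta(s,[.54,-.0925,.25])
f=manip.grab_frame("wrist");pickle.dump((f,s),open("w4.pkl","wb"))
hsv=cv2.cvtColor(f["img"],cv2.COLOR_BGR2HSV)
m=(((hsv[...,0]<7)|(hsv[...,0]>170))&(hsv[...,1]>160)&(hsv[...,2]>40)).astype(np.uint8)
n,l,st,c=cv2.connectedComponentsWithStats(m);print([(st[i].tolist(),c[i].round(1)) for i in range(1,n) if st[i][4]>150])
a=np.linspace(0,2*np.pi,40);P=np.c_[.482+.024*np.cos(a),.1695+.024*np.sin(a),0*a+.089];p=proj(f,P);print(p.min(0),p.max(0),p.mean(0))
E
```

```text
t 10.48 pos [482.9 170.4 212.5] yaw 93.01 tilt 0.26 F [ 0.7 -0.3 -0.4] w 0.996 g 0.0 j [ 0.19 -0.2   1.91 -0.    1.42 -1.43]
az 48.01
delta cm at that yaw (upright) [-17.5  -19.68  -0.75]
t 10.48 pos [482.9 170.4 212.5] yaw 93.01 tilt 0.26 F [ 0.7 -0.3 -0.4] w 0.996 g 0.0 j [ 0.19 -0.2   1.91 -0.    1.42 -1.43]
delta cm at that yaw (upright) [ -4.32 -26.56  -3.75]
[([251, 170, 62, 63, 2985], array([281.7, 201.9]))]
[247.81181609 175.49494434] [310.38187855 235.22895867] [279.03952585 206.53796587]
```

>>> {"name": "move_arm", "arguments": {"rows": [[0, -0.5, -0.5, 0, 0, 0, 1], [0, -1.3, -1, 0, 0, 0, 1], [0, -2.2, -1, 0, 0, 0, 1], [0, -2.5, -1, 0, 0, 0, 1], [0, -2.5, -1, 0, 0, 0, 1], [0, -2.5, -1, 0, 0, 0, 1], [0, -2.5, -1, 0, 0, 0, 1], [0, -2.5, -0.25, 0, 0, 0, 1], [0, -2.5, 0, 0, 0, 0, 1], [-0.3, -2.5, 0, 0, 0, 0, 1], [0, -2.5, 0, 0, 0, 0, 1], [0, -1.4, 0, 0, 0, 0, 1], [0, -0.7, 0, 0, 0, 0, 1], [0, -0.3, 0, 0, 0, 0, 1], [0, 0, 0, 0, 0, 0, 1], [0, 0, 0, 0, 0, 0, 1], [0, 0, 0, 0, 0, 0, 1]]}}

```text
time: 11.95
tool_pos: [0.4985, -0.0924, 0.2771]
tool_rot: [-0.0, -0.027, 1.0, 0.0]
contact_force: [-0.1, -0.1, 0.5]
gripper_width: 0.998
grasp_force: 0.0
```

```bash
python3 - <<'E'
from plant import manip
from h import *
import pickle
s=manip.state();delta(s,[.4675,-.0925,.22],45)
f=manip.grab_frame("wrist");pickle.dump((f,s),open("w5.pkl","wb"))
c=proj(f,[.4675,-.0925,.11])[0].astype(int);print(c)
u,v=c[0]-66,c[1]-50;print(u,v)
a=np.linspace(0,2*np.pi,40);P=np.c_[.4675+.0305*np.cos(a),-.0925+.0305*np.sin(a),0*a+.122];p=proj(f,P);print("pred cap",p.min(0),p.max(0))
cv2.imwrite("pics/w5.png",cv2.resize(f["img"][v:v+100,u:u+133],None,fx=6,fy=6,interpolation=cv2.INTER_CUBIC))
E
```

```text
t 11.95 pos [498.5 -92.4 277.1] yaw 93.08 tilt 0.03 F [-0.1 -0.1  0.5] w 0.998 g 0.0 j [-0.33 -0.25  1.85  0.    1.54 -1.95]
az 48.08
delta cm at that yaw (upright) [ 2.19 -2.2   5.71]
[282 158]
216 108
pred cap [245.57507829 123.3063412 ] [319.00625813 196.38646037]
```

View pics/w5.png

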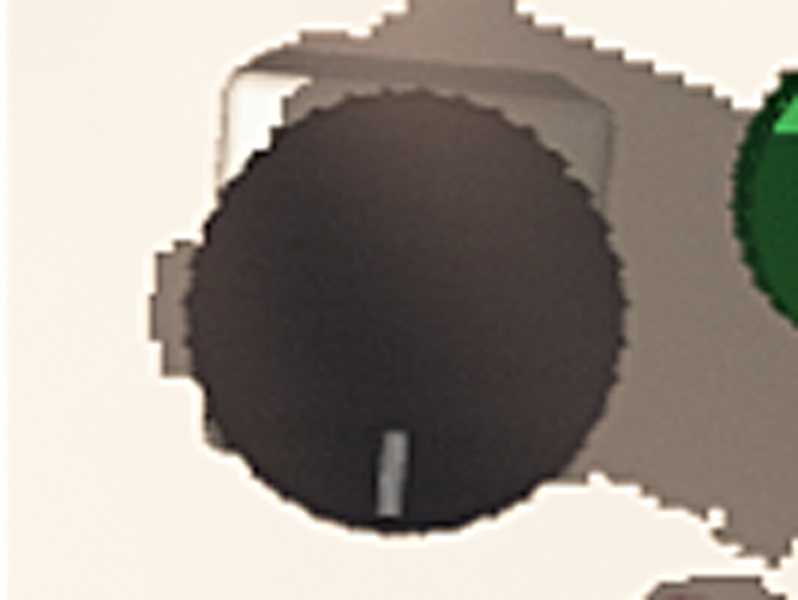

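The wrist crop shows the cap spanning (187–627, 90–535), so it is centred where predicted, about 1 mm to +y. The mark at (393,473) and the shoulder edge give a jar yaw of about −2.2°, so it needs +5° to line up with the box.

>>> {"name": "move_arm", "arguments": {"rows": [[0, 0, 0.5, 0, 0, 6.01, 1], [0, 0, 1, 0, 0, 6.01, 1], [0, 0, 1, 0, 0, 6.01, 1], [0, 0, 1, 0, 0, 6.01, 1], [0, 0, 1, 0, 0, 6.01, 1], [0, 0, 1, 0, 0, 6.01, 1], [0, 0, 1, 0, 0, 6.01, 1], [0, 0, 0.7, 0, 0, 6.01, 1], [0.5, -0.5, 0.5, 0, 0, 0, 1], [1, -1, 0, 0, 0, 0, 1], [0.5, -0.4, 0, 0, 0, 0, 1], [0.26, -0.22, 0, 0, 0, 0, 1], [0, 0, 0, 0, 0, 0, 1], [0, 0, 0, 0, 0, 0, 1]]}}

```text
time: 13.17
tool_pos: [0.4679, -0.0922, 0.201]
tool_rot: [0.001, 0.383, 0.924, 0.0]
contact_force: [-0.3, -0.2, 0.0]
gripper_width: 0.999
grasp_force: 0.0
```

```bash
python3 - <<'E'
from plant import manip
from h import *
s=manip.state();delta(s,[.4675,-.0918,.112],45)
E
```

```text
t 13.17 pos [467.9 -92.2 201. ] yaw 44.98 tilt 0.09 F [-0.3 -0.2  0. ] w 0.999 g 0.0 j [-0.35 -0.28  2.    0.    1.42 -1.14]
az -0.02
delta cm at that yaw (upright) [ 0.06 -0.    8.9 ]
```

>>> {"name": "move_arm", "arguments": {"rows": [[0.06, 0, 0.5, 0, 0, 0, 1], [0, 0, 1.2, 0, 0, 0, 1], [0, 0, 1.5, 0, 0, 0, 1], [0, 0, 1.5, 0, 0, 0, 1], [0, 0, 1.5, 0, 0, 0, 1], [0, 0, 1.2, 0, 0, 0, 1], [0, 0, 0.8, 0, 0, 0, 1], [0, 0, 0.5, 0, 0, 0, 1], [0, 0, 0.2, 0, 0, 0, 1], [0, 0, 0, 0, 0, 0, 0.6], [0, 0, 0, 0, 0, 0, 0.2], [0, 0, 0, 0, 0, 0, -0.5], [0, 0, 0, 0, 0, 0, -1], [0, 0, 0, 0, 0, 0, -1], [0, 0, 0, 0, 0, 0, -1], [0, 0, 0, 0, 0, 0, -1]]}}

```text
time: 14.5
tool_pos: [0.4679, -0.092, 0.1125]
tool_rot: [0.001, 0.383, 0.924, 0.0]
contact_force: [-1.7, 0.8, 5.4]
gripper_width: 0.699
grasp_force: 64.5
```

```bash
python3 - <<'E'
from plant import manip
from h import *
s=manip.state();delta(s,[.485,.1045,.20],50.2)
E
```

```text
t 14.5 pos [467.9 -92.  112.5] yaw 44.93 tilt 0.1 F [-1.7  0.8  5.4] w 0.699 g 64.5 j [-0.35 -0.18  2.08  0.    1.25 -1.13]
az -5.27
delta cm at that yaw (upright) [11.26 16.19 -8.75]
```

>>> {"name": "move_arm", "arguments": {"rows": [[0, 0, -0.3, 0, 0, 0, -1], [0, 0, -0.6, 0, 0, 0, -1], [0, 0, -1, 0, 0, 0, -1], [0, 0, -1.4, 0, 0, 0, -1], [0, 0, -1.5, 0, 0, -1, -1], [0, 0, -1.5, 0, 0, -1.2, -1], [0, 0, -1.2, 0, 0, -1.2, -1], [0, 0, -0.8, 0, 0, -1.2, -1], [0, 0, -0.45, 0, 0, -0.67, -1], [0, 0, 0, 0, 0, 0, -1], [0, 0, 0, 0, 0, 0, -1]]}}

```text
time: 15.42
tool_pos: [0.4669, -0.0917, 0.1983]
tool_rot: [-0.0, 0.34, 0.94, -0.0]
contact_force: [0.2, -0.4, -5.4]
gripper_width: 0.697
grasp_force: 65.9
```

>>> {"name": "move_arm", "arguments": {"rows": [[0.2, 0.29, 0, 0, 0, 0, -1], [0.4, 0.6, 0, 0, 0, 0, -1], [0.7, 1, 0, 0, 0, 0, -1], [0.9, 1.3, 0, 0, 0, 0, -1], [1, 1.4, 0, 0, 0, 0, -1], [1, 1.4, 0, 0, 0, 0, -1], [1, 1.4, 0, 0, 0, 0, -1], [1, 1.5, 0, 0, 0, 0, -1], [1, 1.5, 0, 0, 0, 0, -1], [1, 1.5, 0, 0, 0, 0, -1], [0.9, 1.3, 0, 0, 0, 0, -1], [0.9, 1.2, 0, 0, 0, 0, -1], [0.6, 0.9, 0, 0, 0, 0, -1], [0.4, 0.6, 0, 0, 0, 0, -1], [0.26, 0.3, 0, 0, 0, 0, -1], [0, 0, 0, 0, 0, 0, -1], [0, 0, 0, 0, 0, 0, -1], [0, 0, 0, 0, 0, 0, -1]]}}

```text
time: 16.92
tool_pos: [0.4843, 0.1041, 0.1987]
tool_rot: [-0.0, 0.341, 0.94, -0.0]
contact_force: [-0.1, -1.1, -5.3]
gripper_width: 0.698
grasp_force: 65.9
```

```bash
python3 - <<'E'
from plant import manip
from h import *
import pickle
s=manip.state();delta(s,[.485,.1045,.16],50.2)
d={n:manip.grab_frame(n) for n in("scene","top")};pickle.dump((d,s),open("c.pkl","wb"))
a=d["scene"]
c=proj(a,[.485,.125,.08])[0].astype(int);print(c[0]-60,c[1]-60)
A=a["img"][c[1]-60:c[1]+60,c[0]-60:c[0]+60]
cv2.imwrite("pics/c.png",cv2.resize(A,None,fx=5,fy=5,interpolation=cv2.INTER_CUBIC))
E
```

```text
t 16.92 pos [484.3 104.1 198.7] yaw 50.16 tilt 0.03 F [-0.1 -1.1 -5.3] w 0.698 g 65.9 j [ 0.06 -0.23  1.96 -0.    1.41 -0.81]
az -0.04
delta cm at that yaw (upright) [-0.03  0.07  3.87]
182 158
```

View pics/c.png

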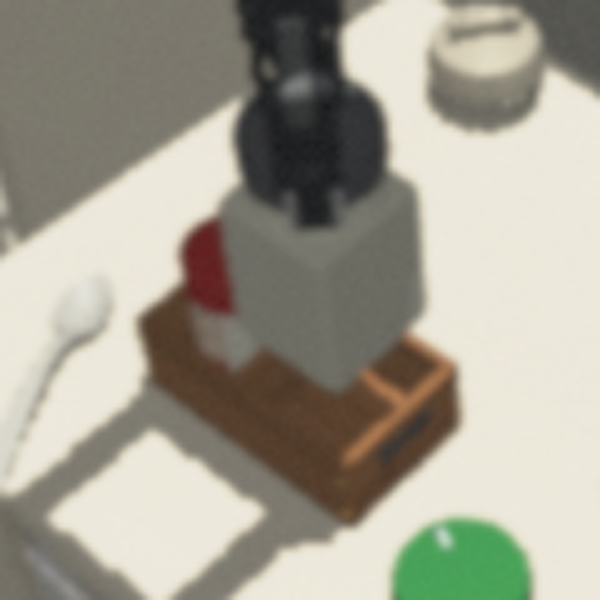

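The jar hangs upright over the big bay. Its bottom front corner is at crop (335,390), its right corner at (425,300), and the box's near corner at (345,460). I'll check these against the model.

```bash
python3 - <<'E'
import pickle
from h import *
d,s=pickle.load(open("c.pkl","rb"));f=d["scene"]
k=lambda p:((p-[182,158]+.5)*5-.5).round(0).tolist()
def pts(h,x,y,yaw,z): 
    C=np.array([[-h[0],-h[1],0],[h[0],-h[1],0],[-h[0],h[1],0]]);return C@Rot.from_euler('z',yaw,degrees=True).as_matrix().T+[x,y,z]
# order: near, right, left
for yaw in (0,3,6): print("jar bottom",yaw,k(proj(f,pts((.0305,.0305),.4843,.1041,yaw,.086))))
print("jar top",k(proj(f,pts((.0305,.0305),.4843,.1041,3,.170))))
print("box rim",k(proj(f,pts((.0385,.068),.4837,.134,2.95,.05))), k(proj(f,pts((.0385,.068),.4837,.134,2.95,.047))))
E
```

```text
jar bottom 0 [[329.0, 400.0], [430.0, 319.0], [234.0, 325.0]]
jar bottom 3 [[335.0, 400.0], [430.0, 315.0], [234.0, 329.0]]
jar bottom 6 [[340.0, 399.0], [430.0, 311.0], [234.0, 333.0]]
jar top [[317.0, 269.0], [421.0, 183.0], [209.0, 198.0]]
box rim [[343.0, 469.0], [459.0, 362.0], [131.0, 317.0]] [[343.0, 473.0], [459.0, 366.0], [132.0, 321.0]]
```

>>> {"name": "move_arm", "arguments": {"rows": [[-0.03, 0.07, 0.5, 0, 0, 0, -1], [0, 0, 0.8, 0, 0, 0, -1], [0, 0, 0.8, 0, 0, 0, -1], [0, 0, 0.6, 0, 0, 0, -1], [0, 0, 0.4, 0, 0, 0, -1], [0, 0, 0.4, 0, 0, 0, -1], [0, 0, 0.3, 0, 0, 0, -1], [0, 0, 0.3, 0, 0, 0, -1], [0, 0, 0, 0, 0, 0, -1], [0, 0, 0, 0, 0, 0, -1]]}}

```text
time: 17.85
tool_pos: [0.485, 0.105, 0.1578]
tool_rot: [-0.0, 0.34, 0.94, -0.0]
contact_force: [0.3, -0.7, -5.2]
gripper_width: 0.696
grasp_force: 65.9
```

```bash
python3 - <<'E'
from plant import manip
from h import *
s=manip.state();delta(s,[.485,.1045,.1185],50.2);print(s["ft_torque"].round(2))
E
```

```text
t 17.85 pos [485.  105.  157.8] yaw 50.2 tilt 0.0 F [ 0.3 -0.7 -5.2] w 0.696 g 65.9 j [ 0.06 -0.19  2.   -0.    1.33 -0.81]
az 0.0
delta cm at that yaw (upright) [-0.03 -0.04  3.93]
[ 0.05 -0.03 -0.04]
```

>>> {"name": "move_arm", "arguments": {"rows": [[0, 0, 0.3, 0, 0, 0, -1], [0, 0, 0.4, 0, 0, 0, -1], [0, 0, 0.5, 0, 0, 0, -1], [0, 0, 0.5, 0, 0, 0, -1], [0, 0, 0.5, 0, 0, 0, -1], [0, 0, 0.5, 0, 0, 0, -1], [0, 0, 0.4, 0, 0, 0, -1], [0, 0, 0.3, 0, 0, 0, -1], [0, 0, 0.2, 0, 0, 0, -1], [0, 0, 0, 0, 0, 0, -1], [0, 0, 0, 0, 0, 0, -1]]}}

```text
time: 18.77
tool_pos: [0.4851, 0.105, 0.1218]
tool_rot: [0.0, 0.34, 0.94, 0.0]
contact_force: [0.6, 0.1, -5.8]
gripper_width: 0.696
grasp_force: 66.0
```

```bash
python3 - <<'E'
from plant import manip
from h import *
s=manip.state();delta(s,[.485,.105,.1185],50.2);print(s["ft_torque"].round(2))
E
```

```text
t 18.77 pos [485.1 105.  121.8] yaw 50.2 tilt 0.0 F [ 0.6  0.1 -5.8] w 0.696 g 66.0 j [ 0.06 -0.14  2.02  0.    1.26 -0.81]
az 0.0
delta cm at that yaw (upright) [ 0.01 -0.    0.33]
[-0.02  0.    0.02]
```

>>> {"name": "move_arm", "arguments": {"rows": [[0, 0, 0.15, 0, 0, 0, -1], [0, 0, 0.1, 0, 0, 0, -1], [0, 0, 0.05, 0, 0, 0, -1], [0, 0, 0.05, 0, 0, 0, -1], [0, 0, 0.05, 0, 0, 0, -1], [0, 0, 0, 0, 0, 0, -1], [0, 0, 0, 0, 0, 0, -1], [0, 0, 0, 0, 0, 0, -1], [0, 0, 0, 0, 0, 0, -1]]}}

```text
time: 19.52
tool_pos: [0.4855, 0.105, 0.1187]
tool_rot: [0.001, 0.34, 0.94, 0.0]
contact_force: [-3.8, 0.0, 5.1]
gripper_width: 0.697
grasp_force: 66.8
```

```bash
python3 - <<'E'
from plant import manip
from h import *
s=manip.state();delta(s,[.485,.105,.1185],50.2);print(s["ft_torque"].round(2))
E
```

```text
t 19.52 pos [485.5 105.  118.7] yaw 50.2 tilt 0.06 F [-3.8  0.   5.1] w 0.697 g 66.8 j [ 0.06 -0.14  2.03 -0.    1.25 -0.81]
az 0.0
delta cm at that yaw (upright) [ 0.04 -0.03  0.02]
[-0.15  0.5   0.07]
```

The jar stands on the floor of its bay: the vertical force went from −5.8 to +5.1 N. Now unscrewing in chunks.

>>> {"name": "move_arm", "arguments": {"rows": [[0, 0, 0, 0, 0, -1.5, -1], [0, 0, 0, 0, 0, -3, -1], [0, 0, 0, 0, 0, -3, -1], [0, 0, 0, 0, 0, -3, -1], [0, 0, 0, 0, 0, -3, -1], [0, 0, 0, 0, 0, -3, -1], [0, 0, 0, 0, 0, -3, -1], [0, 0, 0, 0, 0, -3, -1], [0, 0, 0, 0, 0, -1.5, -1], [0, 0, 0, 0, 0, 0, -1]]}}

```text
time: 20.35
tool_pos: [0.4863, 0.1051, 0.1198]
tool_rot: [0.002, 0.137, 0.991, 0.0]
contact_force: [-3.1, -1.0, 6.5]
gripper_width: 0.7
grasp_force: 67.2
```

```bash
python3 - <<'E'
from plant import manip
from h import *
s=manip.state();delta(s,[.485,.105,.1185]);print(s["ft_torque"].round(2))
E
```

```text
t 20.35 pos [486.3 105.1 119.8] yaw 74.25 tilt 0.18 F [-3.1 -1.   6.5] w 0.7 g 67.2 j [ 0.06 -0.14  2.02  0.    1.25 -1.23]
delta cm at that yaw (upright) [ 0.13 -0.04  0.13]
[-0.11  0.44  0.09]
```

>>> {"name": "move_arm", "arguments": {"rows": [[0, 0, 0, 0, 0, -2, -1], [0, 0, -0.02, 0, 0, -4, -1], [0, 0, -0.02, 0, 0, -4, -1], [0, 0, -0.02, 0, 0, -4, -1], [0, 0, -0.02, 0, 0, -4, -1], [0, 0, -0.02, 0, 0, -4, -1], [0, 0, -0.02, 0, 0, -4, -1], [0, 0, -0.02, 0, 0, -4, -1], [0, 0, -0.02, 0, 0, -4, -1], [0, 0, 0, 0, 0, -2, -1], [0, 0, 0, 0, 0, 0, -1]]}}

```text
time: 21.27
tool_pos: [0.4865, 0.1049, 0.1216]
tool_rot: [0.002, -0.176, 0.984, -0.0]
contact_force: [-3.5, -1.4, 8.3]
gripper_width: 0.696
grasp_force: 67.2
```

```bash
python3 - <<'E'
from plant import manip
from h import *
s=manip.state();delta(s,[.485,.105,.1185]);print(s["ft_torque"].round(2))
E
```

```text
t 21.27 pos [486.5 104.9 121.6] yaw 110.27 tilt 0.2 F [-3.5 -1.4  8.3] w 0.696 g 67.2 j [ 0.06 -0.14  2.02 -0.    1.26 -1.86]
delta cm at that yaw (upright) [0.14 0.06 0.31]
[-0.24  0.52  0.09]
```

>>> {"name": "move_arm", "arguments": {"rows": [[0, 0, 0, 0, 0, -2, -1], [0, 0, -0.02, 0, 0, -3.5, -1], [0, 0, -0.02, 0, 0, -4, -1], [0, 0, -0.02, 0, 0, -4, -1], [0, 0, 0, 0, 0, -4, -1], [0, 0, 0, 0, 0, -3.5, -1], [0, 0, 0, 0, 0, -2, -1], [0, 0, 0, 0, 0, 0, -1], [0, 0, 0, 0, 0, 0, -1], [0, 0, 0, 0, 0, 0, -1]]}}

```text
time: 22.1
tool_pos: [0.4863, 0.1048, 0.1219]
tool_rot: [0.001, -0.368, 0.93, -0.001]
contact_force: [-3.2, -1.3, 7.6]
gripper_width: 0.695
grasp_force: 67.2
```

```bash
python3 - <<'E'
from plant import manip
from h import *
import pickle
s=manip.state();delta(s,[.485,.105,.1185]);print(s["ft_torque"].round(2))
f=manip.grab_frame("scene");g=manip.grab_frame("wrist");pickle.dump((f,g,s),open("e.pkl","wb"))
for q,X in((f,[.485,.12,.1]),(g,[.485,.105,.12])): print(proj(q,X))
c=proj(f,[.485,.115,.09])[0].astype(int);print(c-50)
A=cv2.resize(f["img"][c[1]-50:c[1]+50,c[0]-50:c[0]+50],(400,400),interpolation=cv2.INTER_CUBIC)
B=cv2.resize(g["img"],(400,300));B=np.vstack([B,np.zeros((100,400,3),np.uint8)])
cv2.imwrite("pics/e.png",np.hstack([A,B]))
E
```

```text
t 22.1 pos [486.3 104.8 121.9] yaw 133.21 tilt 0.17 F [-3.2 -1.3  7.6] w 0.695 g 67.2 j [ 0.06 -0.14  2.02 -0.    1.26 -2.26]
delta cm at that yaw (upright) [0.08 0.1  0.34]
[-0.25  0.56  0.06]
[[242.82055123 214.01701559]]
[[281.94825396 291.47758661]]
[194 168]
```

>>> {"name": "move_arm", "arguments": {"rows": [[0, 0, -0.1, 0, 0, 0, -1], [0, 0, -0.1, 0, 0, 0, -1], [0, 0, -0.1, 0, 0, 0, -1], [0, 0, -0.1, 0, 0, 0, -1], [0, 0, -0.1, 0, 0, 0, -1], [0, 0, -0.1, 0, 0, 0, -1], [0, 0, 0, 0, 0, 0, -1], [0, 0, 0, 0, 0, 0, -1]]}}

```text
time: 22.87
tool_pos: [0.485, 0.105, 0.1259]
tool_rot: [0.0, -0.368, 0.93, -0.0]
contact_force: [1.0, -0.6, -0.5]
gripper_width: 0.703
grasp_force: 66.4
```

The force is about −0.5 N, which is just the cap's weight, so it is free. Lifting clear.

>>> {"name": "move_arm", "arguments": {"rows": [[0, 0, -0.1, 0, 0, 0, -1], [0, 0, -0.2, 0, 0, 0, -1], [0, 0, -0.3, 0, 0, 0, -1], [0, 0, -0.4, 0, 0, 0, -1], [0, 0, -0.4, 0, 0, 0, -1], [0, 0, -0.4, 0, 0, 0, -1], [0, 0, -0.4, 0, 0, 0, -1], [0, 0, -0.3, 0, 0, 0, -1], [0, 0, -0.2, 0, 0, 0, -1], [0, 0, -0.1, 0, 0, 0, -1], [0, 0, 0, 0, 0, 0, -1], [0, 0, 0, 0, 0, 0, -1], [0, 0, 0, 0, 0, 0, -1], [0, 0, 0, 0, 0, 0, -1]]}}

```text
time: 24.03
tool_pos: [0.4849, 0.105, 0.1537]
tool_rot: [-0.0, -0.368, 0.93, 0.0]
contact_force: [-0.1, -0.5, -0.5]
gripper_width: 0.699
grasp_force: 66.4
```

```bash
python3 - <<'E'
from plant import manip
from h import *
s=manip.state();delta(s,[.485,.105,.1185]);print(s["ft_torque"].round(2))
f=manip.grab_frame("scene")
c=proj(f,[.485,.115,.10])[0].astype(int);print(c-50)
cv2.imwrite("pics/f.png",cv2.resize(f["img"][c[1]-50:c[1]+50,c[0]-50:c[0]+50],(600,600),interpolation=cv2.INTER_CUBIC))
E
```

```text
t 24.03 pos [484.9 105.  153.7] yaw 133.2 tilt 0.03 F [-0.1 -0.5 -0.5] w 0.699 g 66.4 j [ 0.06 -0.18  2.   -0.    1.32 -2.26]
delta cm at that yaw (upright) [-0.01 -0.01  3.52]
[ 0.04  0.02 -0.02]
[194 165]
```

View pics/f.png

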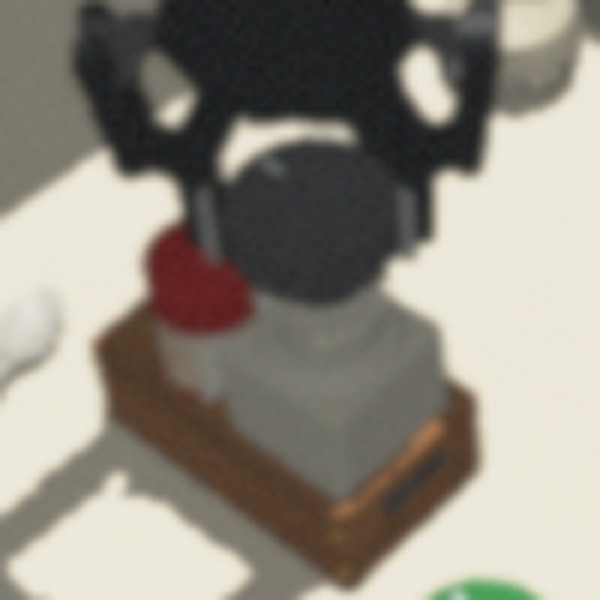

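The picture shows the jar seated in the big bay and the pot (200,290) in the small bay. The cap is held level at (310,220), above the jar's exposed neck at (325,320). Handing in.

```bash
python3 -c "
from plant import manip
print(manip.job_done())"
```

```text
the job is handed in; nothing more can be done
None
```

The job is handed in after about 24 s of the 64 s: by the last camera view and the force readings, the pot and jar stand in their bays and the gripper holds the unscrewed cap level above the jar's mouth; the hand-in returned no verdict.

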